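# Draw a flat instrument case out over the rack's edge and tray it

### The job

Take the longer of the two flat steel instrument cases out of the top of the rack and lay it flat in the work tray beside the nail brush, without dropping it. The lane walls leave nothing to grip, so press on its lid just firmly enough that it comes along and draw it forward until its front end overhangs the rack by three or four centimetres, enough to pinch by its sides but not to tip off, then lift it out; the lid is thin sheet and dents if you lean on it. Leave the short case in its lane and the other things where they are.

Things in the scene. Friction and masses are not known exactly. Their poses are not given: they have to be found in the camera images.
- long_case: The longer flat steel case, 150 (its x) x 56 (y) x 12 mm, 0.18 to 0.42 kg, balanced at its middle. Origin: centre of underside, z up, -x end is its front. Starts on the rack's top deck in a lane, parallel to it, front end 2 to 12 mm behind the deck's front edge. Rubs on the rack with about 0.34: under a few N fingers just slip over the smooth lid, 10 to 15 N draw it along, above 25 N (its weight included) the lid dents.
- long_case_front (a point): Centre of the long case's front end face, 6 mm above its underside (case x = -75 mm). Near this end its sides, 56 mm apart, can be pinched from above once they overhang the rack; past 75 mm of overhang the case tips off.
- short_case: The shorter flat steel case, 90 x 56 x 12 mm, same make, in the rack's other lane. Origin at the centre of its underside. It stays there.
- rack: Two-lane case rack of bare sheet metal, 165 (x) x 132 (y) x 72 mm, fixed. Origin: centre of underside; -x is its open front. Level deck 58 mm above the origin. Lanes centred on y = +32 and -32 mm, 60 mm wide between 4 mm walls that, like the back stop (inner face x = +78 mm), rise 14 mm over the deck, 2 mm above the lids. Two cases on its lower shelf are fixed and not part of the job.
- rack_front (a point): Middle of the front edge of the rack's top deck (rack x = -82.5 mm, y = 0, on the deck's surface, axes as the rack's). The space in front of it is free.
- tray: Shallow work tray with dark rim and brown liner, 206 (x) x 263 (y) x 15 mm; loose. Origin at the centre of its underside, z up; inner floor 4 mm above the origin and about 196 x 254 mm.
- brush: White nail brush, 36 (x) x 98 (y) x 32 mm, lying in the tray's far part: tray x 55 to 62 mm, y within 50 mm of 0, its length within 0.2 rad of the tray's y axis. The tray's nearer half is free. Origin at the centre of its underside.
Mind the look-alikes: they are no part of the job. Leave any red look-alike of the short_case alone.

How it is judged:
By the outcome, as a careful person would: the job done as asked, in the order asked, and still so for the second after the job is handed in, with the robot touching nothing.
It also fails if it takes over 64 s, if anything falls off the work surface, if the arm or the gripper's body presses on something with over 40 N, if the wrist force passes 120 N, or if a joint passes its speed limit or range.

### The arm

A 7-joint arm with a two-finger parallel gripper is mounted at the origin on a cart in front of the work surface, level with it; the furniture and walls round the work are solid. World frame = base frame: x ahead of the robot, y to its left, z up, the work surface at z = 0. Lengths are in m, angles in degrees, forces in N, time in s.
With the tool pointing down it reaches from about 0.4 to 0.85 m from the base axis. Payload 4.5 kg.
Tool frame: the origin (TCP) lies between the finger pads; the fingertips stand ctrl.tip_reach ahead of it and the grasp point (between the pads) lies 6 mm ahead of it (ctrl.tip_reach is the distance from the TCP to the fingertips, in m); z points along the fingers, x is the direction in which the jaws open and shut, and the axes are right-handed (so a half turn about z gives the same grasp; the last joint's range is limited). The gripper opens to 85 mm and grips with 20 to 120 N. Pads are 22 mm wide; open, the fingers measure 114 mm over their backs; the gripper's body (76 mm by 85 mm) begins 54 mm behind the grasp point. The pads swing forward as they close: fully open they stand 13 mm farther back than shut.
Start: joints at [68.915, 39.483, -11.15, 89.685, 9.013, 51.709, -12.324], TCP at [0.244, -0.575, 0.256] pointing down, gripper open.
Joint ranges: [-172.22, 172.22], [-26.19, 119.32], [-84.43, 86.54], [7.71, 146.69], [-57.33, 237.33], [2.42, 119.75], [-152.13, 152.13]. Speed limits (degrees/s): [147.25, 147.25, 180, 180, 180, 180, 180].

### API

Orientations are given as a 3x3 rotation matrix whose columns are the frame's x, y, z axes.
In Python, from bench import readout, get_image, camera_model, ticket, ctrl gives the robot as it stands. The module is installed in compiled form; this text tells all that it offers.
- The arm moves only by the tool drive_tool, never from a script. Its arguments are lists of equal length, an entry for each row: "translation": the shift along the tool's x, y, z in mm, a list of three; "delta_rot": the turn, a rotation vector about the tool's x, y, z in rad, a list of three. A call has 1 to 10 rows; each row is the pose to reach, as a shift and turn from the pose measured when the call began, along the tool's axes at that moment; what a row does not reach only later rows make up. A row lasts 1/12 s, in which the tool goes at most 41.7 mm and 7.16 degrees, less where a joint would pass 70% of its speed; a pose out of reach is approached as far as the arm can. A call with a gripper value outside its range is refused whole. "claw" is the finger opening in mm, from 0 to 85.4, set as the call begins (left out, the last holds). The fingers move at their own pace and stop on an object; "force" is the grip in N (left out, the last holds). Time passes only in rows, so rows that repeat a pose let the fingers close. It gives the time, the measured TCP pose, the force and the opening at its end, in the units of the state.
- readout.state(): the state, without advancing time (a new reading comes with each control period).
- get_image(name): name is "side" or "top"; returns the picture (400x640x3 uint8, red, green, blue); there is no depth.
- camera_model(name): a dict with "fx", "fy", "cx", "cy" (pixels), "extrinsics" (4x4, takes a point from camera to world coordinates). Camera axes: x right, y down, z forward; pixel columns grow to the right and rows downward; lengths in m; the calibration is good to about 2 mm. A picture is of the moment at which its call begins. camera_model takes no time and is no camera call.
- ticket.close_job(): hands the job in, once; it reports no verdict.
The state is a dict: "t": time; "joints": joint angles; "joint_vel": joint speeds; "tau": joint torques, N m; "tool_pos": TCP position; "tool_rot": TCP orientation; "wrist_force": force on the tool from outside, world axes, zero at the start; "moment": the same for the moment, N m; "grip_width": finger opening in m.
Only numpy, scipy, OpenCV 4.12 (cv2) and the standard library are available. Lean on these libraries where they do the work, as an engineer would, in place of code of your own. Each camera call takes 0.05 s, during which the arm holds its last target.

## Working session

There is one attempt and no reset: what is moved stays moved. The work goes in short steps, Python scripts to look and compute and a tool call to move; the robot and the scene stay as the last step left them, time stands still between calls to the robot, and variables do not carry over. Pictures are saved under pics/ and viewed, and the job is handed in when it is done.

Besides the shell and the picture viewer there is one more tool, called after ">>>" as name(argument=value, ...) on one line, values as JSON. drive_tool: Moves the arm, as the interface text tells. Its arguments: {"type":"object","properties":{"translation":{"type":"array","items":{"type":"array","items":{"type":"number"}}},"delta_rot":{"type":"array","items":{"type":"array","items":{"type":"number"}}},"claw":{"type":"number"},"force":{"type":"number"}},"required":["translation","delta_rot"]}

```bash
mkdir -p pics
python3 - <<'E'
from bench import readout,get_image,camera_model,ctrl
import cv2,numpy as np
for n in ("side","top"):
    im=get_image(n); np.save(n+"0.npy",im); cv2.imwrite(f"pics/{n}0.png",im[:,:,::-1])
    m=camera_model(n); print(n,m["fx"],m["fy"],m["cx"],m["cy"]); print(np.round(m["extrinsics"],4))
s=readout.state(); print(s["t"],s["tool_pos"],s["wrist_force"]); print(np.round(s["tool_rot"],3)); print(ctrl.tip_reach, s["grip_width"])
E
```

```text
side 366.88491278859885 366.88491278859885 313.7683912806787 197.65620487885258
[[-0.9982 -0.0083  0.0602  0.4384]
 [-0.0574  0.4533 -0.8895  0.7662]
 [-0.02   -0.8913 -0.453   0.5239]
 [ 0.      0.      0.      1.    ]]
top 442.72543504182164 442.72543504182164 315.6352751988625 200.1619872446594
[[ 0.0051 -0.9894  0.1449  0.3698]
 [-0.9999 -0.0038  0.0093 -0.0895]
 [-0.0086 -0.1449 -0.9894  1.0803]
 [ 0.      0.      0.      1.    ]]
0.1 [ 0.24416881 -0.57473332  0.25556282] [ 0.63047858  0.35500112 -1.01780851]
[[ 0.391 -0.92  -0.001]
 [-0.92  -0.391  0.001]
 [-0.002  0.    -1.   ]]
0.025 0.0850232099998903
```

View pics/side0.png

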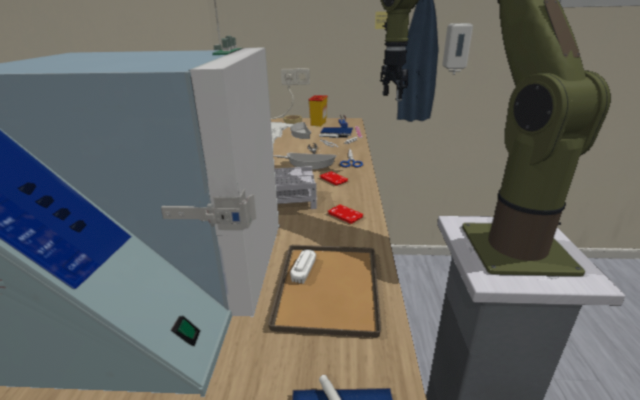

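View pics/top0.png

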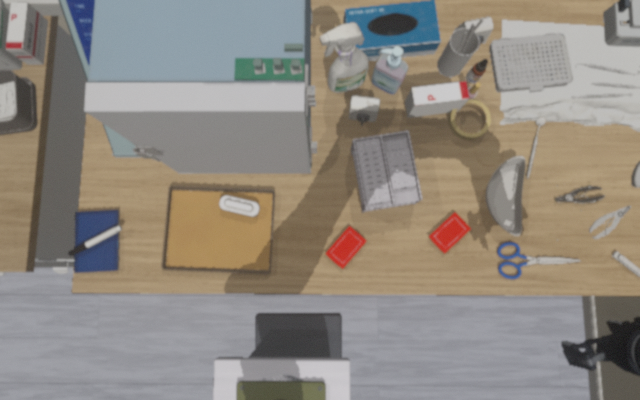

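Run:
```python
import cv2,numpy as np
a=np.load("top0.npy")[115:225,335:440,::-1]; b=np.load("side0.npy")[150:225,260:340,::-1]
cv2.imwrite("pics/c1.png",cv2.resize(a,None,fx=5.4,fy=5.4,interpolation=cv2.INTER_CUBIC))
cv2.imwrite("pics/c2.png",cv2.resize(b,None,fx=8,fy=8,interpolation=cv2.INTER_CUBIC))
```

```text
(no output)
```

View pics/c1.png

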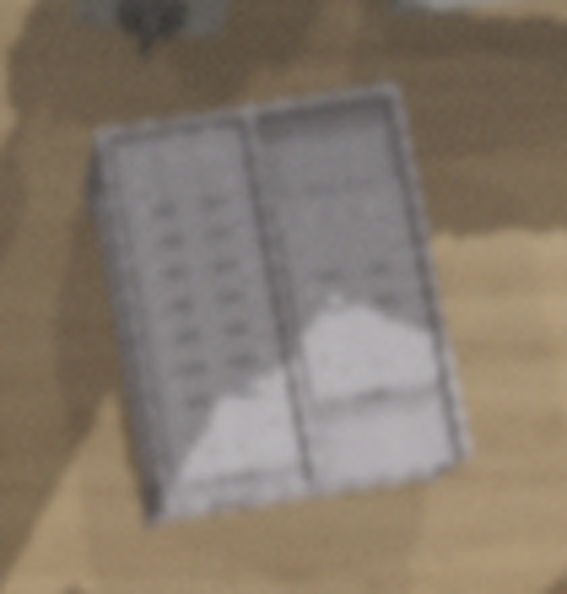

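View pics/c2.png

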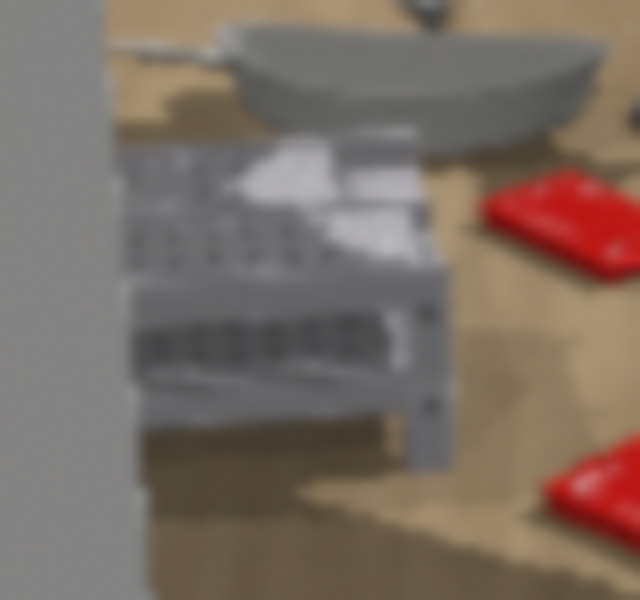

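```bash
cat > h.py <<'E'
import numpy as np
from bench import camera_model
def unproj(n,u,v,z):
    m=camera_model(n);E=np.array(m["extrinsics"]);d=E[:3,:3]@np.array([(u-m["cx"])/m["fx"],(v-m["cy"])/m["fy"],1]);o=E[:3,3]
    return o+d*(z-o[2])/d[2]
def proj(n,P):
    m=camera_model(n);E=np.array(m["extrinsics"]);p=(np.atleast_2d(P)-E[:3,3])@E[:3,:3]
    return np.c_[p[:,0]/p[:,2]*m["fx"]+m["cx"],p[:,1]/p[:,2]*m["fy"]+m["cy"]]
def T(x,y,yaw,P):
    c,s=np.cos(yaw),np.sin(yaw);P=np.atleast_2d(P)
    return np.c_[x+c*P[:,0]-s*P[:,1],y+s*P[:,0]+c*P[:,1],P[:,2]]
E
python3 - <<'E'
from h import *
from scipy.optimize import least_squares
import cv2
c=np.array([[97,133],[397,88],[467,460],[152,517]],float); px=(c+.5)/5.4-.5+[335,115]
W=np.array([unproj("top",*p,.072) for p in px]);print(W.round(4))
print([np.linalg.norm(W[i]-W[(i+1)%4]).round(4) for i in range(4)])
M=np.array([[.0825,.066,.072],[.0825,-.066,.072],[-.0825,-.066,.072],[-.0825,.066,.072]])
r=least_squares(lambda q:(T(*q,M)-W)[:,:2].ravel(),[.5,-.2,.2]);print(r.x,np.degrees(r.x[2]),(r.fun*1e3).round(1))
np.save("rack.npy",r.x)
for n,x0,y0,w,h,k in(("top",335,115,105,110,5.4),("side",260,150,80,75,8)):
    a=np.load(n+"0.npy")[y0:y0+h,x0:x0+w,::-1];a=cv2.resize(a,None,fx=k,fy=k,interpolation=cv2.INTER_CUBIC)
    def line(L,col):
        p=((proj(n,T(*r.x,np.array(L)))-[x0,y0]+.5)*k-.5).round().astype(int);cv2.polylines(a,[p.reshape(-1,1,2)],True,col,1)
    line(M,(0,0,255))
    line([[.078,.062,.058],[.078,.002,.058],[-.0825,.002,.058],[-.0825,.062,.058]],(0,255,0))
    f=-.0825+.007
    line([[f,.004,.07],[f,.06,.07],[f+.15,.06,.07],[f+.15,.004,.07]],(255,0,0))
    cv2.imwrite(f"pics/fit_{n}.png",a)
# tray & brush
E
```

```text
[[ 0.6623 -0.1659  0.072 ]
 [ 0.6829 -0.2966  0.072 ]
 [ 0.5192 -0.3222  0.072 ]
 [ 0.4943 -0.1881  0.072 ]]
[np.float64(0.1323), np.float64(0.1656), np.float64(0.1364), np.float64(0.1695)]
[ 0.58968855 -0.24322296  0.15364476] 8.80319634291145 [-1.2  0.6 -1.6  0.8 -1.   1.2  3.8 -2.5]
```

View pics/fit_top.png

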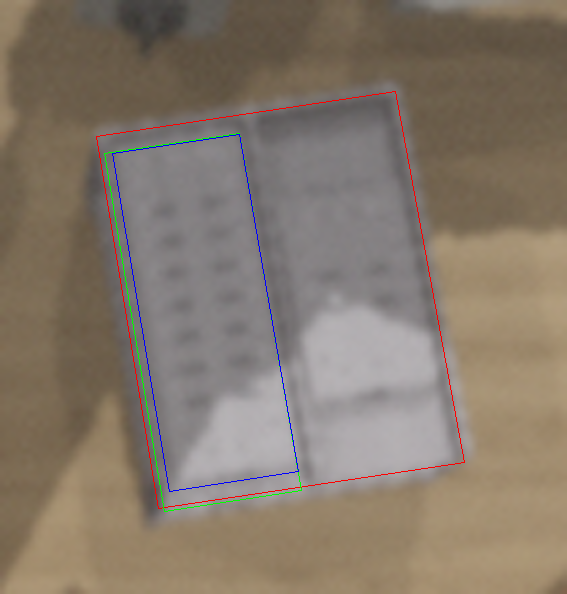

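View pics/fit_side.png

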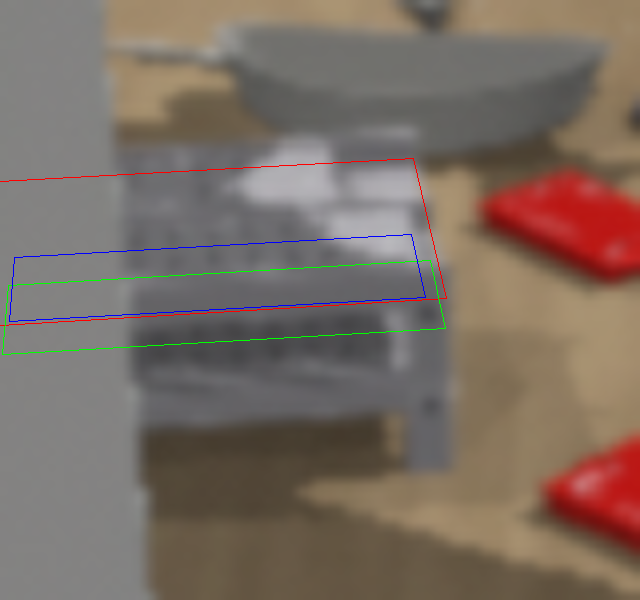

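Run:
```python
import cv2,numpy as np
a=np.load("side0.npy")[150:215,285:325,::-1]; 
cv2.imwrite("pics/c3.png",cv2.resize(a,None,fx=9,fy=9,interpolation=cv2.INTER_LANCZOS4))
b=np.load("top0.npy")[180:280,155:285,::-1]; cv2.imwrite("pics/c4.png",cv2.resize(b,None,fx=5,fy=5,interpolation=cv2.INTER_CUBIC))
b=np.load("side0.npy")[240:340,265:390,::-1]; cv2.imwrite("pics/c5.png",cv2.resize(b,None,fx=5,fy=5,interpolation=cv2.INTER_CUBIC))
```

```text
(no output)
```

View pics/c3.png

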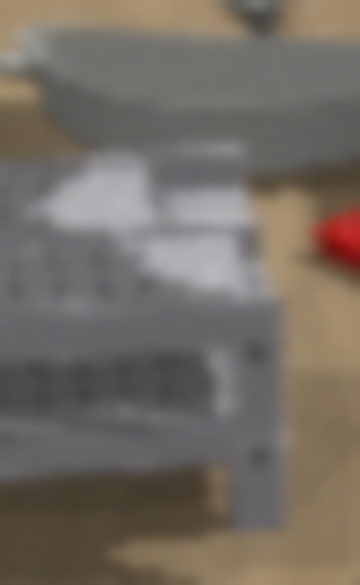

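View pics/c4.png

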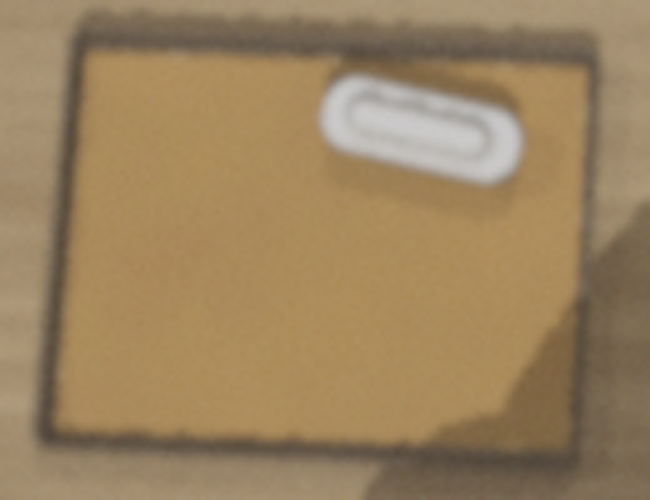

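View pics/c5.png

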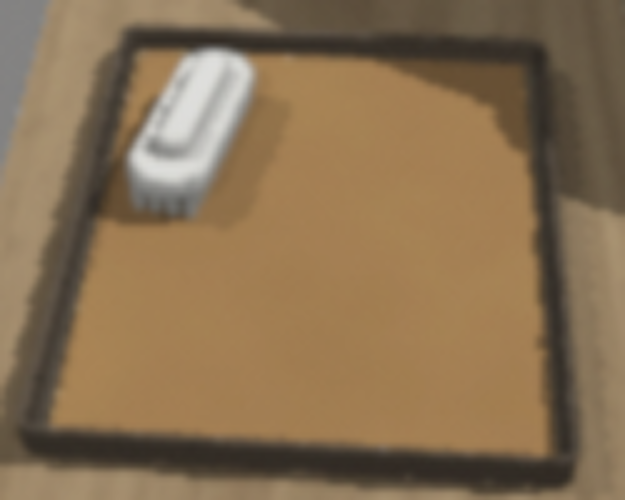

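Run:
```python
from h import *
from scipy.optimize import least_squares
f=lambda c,k,o:(np.array(c,float)+.5)/k-.5+np.array(o)
# tray floor corners: order (+x,+y),(+x,-y),(-x,-y),(-x,+y)
t=f([[85,52],[590,68],[572,455],[52,432]],5,[155,180]); s=f([[52,430],[135,48],[530,62],[550,457]],5,[265,240])
M=np.array([[1,1],[1,-1],[-1,-1],[-1,1]])*[.098,.127]; M=np.c_[M,[.004]*4]
def res(q):
    P=T(*q[:3],M)+[0,0,q[3]]
    return np.r_[proj("top",P)-t,proj("side",P)-s].ravel()
r=least_squares(res,[.4,.1,0,0]);print("tray",r.x.round(4),r.fun.reshape(-1,2).round(1).tolist()); np.save("tray.npy",r.x)
tp=f([[97,133],[397,88],[467,460],[155,515]],5.4,[335,115])
sp=f([[279,299],[244,147],[282,528]],9,[285,150])
R=np.array([[.0825,.066,.072],[.0825,-.066,.072],[-.0825,-.066,.072],[-.0825,.066,.072]])
S=np.array([[-.0825,.066,.072],[-.0825,-.066,.072],[-.0825,.066,0.]])
def res2(q,h=True):
    P=T(*q[:3],R)+[0,0,q[3]];Q=T(*q[:3],S)+[0,0,q[3]]
    return np.r_[proj("top",P)-tp,proj("side",Q)-sp].ravel()
for loss in("linear","soft_l1"):
    r=least_squares(res2,[.58,-.24,.15,0],loss=loss);print("rack",r.x.round(4),r.fun.reshape(-1,2).round(1).tolist())
for u in(sp[0],sp[2]): 
    m=camera_model("side"); print(u)
# triangulate front-left top corner, front-right
for a,b in((tp[3],sp[0]),(tp[2],sp[1])):
    g=least_squares(lambda P:np.r_[proj("top",P)[0]-a,proj("side",P)[0]-b],[.5,-.2,.07]);print(g.x.round(4),g.fun.round(1))
print(unproj("side",*sp[2],0))
# brush top z .004+.032
b=f([[322,115],[522,145],[420,130]],5,[155,180]);print([unproj("top",*p,.034).round(4) for p in b])
```

```text
tray [ 0.4542  0.1523 -0.0325  0.0016] [[0.2, -2.0], [1.8, -1.6], [1.3, 1.6], [-0.0, 2.2], [-4.1, 1.3], [-0.7, -1.3], [0.7, -1.2], [3.6, 1.8]]
rack [ 0.588  -0.242   0.153   0.0094] [[-0.4, 0.0], [-0.0, 0.1], [-0.1, 0.6], [0.4, -1.1], [0.2, 1.2], [-0.0, 0.9], [0.3, -2.2]]
rack [ 0.5879 -0.2418  0.1527  0.011 ] [[-0.5, -0.1], [0.1, -0.0], [-0.0, 0.5], [0.4, -1.1], [0.2, 0.7], [-0.0, 0.4], [0.3, -2.6]]
[315.55555556 182.77777778]
[315.88888889 208.22222222]
[ 0.4948 -0.188   0.0856] [ 0.  -0.6  0.7  0.1]
[ 0.517  -0.3193  0.0848] [ 0.   0.2 -0.2 -0. ]
[ 0.49773537 -0.19325028  0.        ]
[array([0.5162, 0.1514, 0.034 ]), array([0.5021, 0.0553, 0.034 ]), array([0.5092, 0.1042, 0.034 ])]
```

Run:
```python
from h import *
from scipy.optimize import least_squares
import cv2
f=lambda c,k,o:(np.array(c,float)+.5)/k-.5+np.array(o)
t=f([[85,52],[590,68],[572,455],[52,432]],5,[155,180]); s=f([[52,430],[135,48],[530,62],[550,457]],5,[265,240])
for n,a in(("top",t),("side",s)):
    W=np.array([unproj(n,*p,.004) for p in a]);print(n,W.round(4).tolist(),[np.linalg.norm(W[i]-W[(i+1)%4]).round(4) for i in range(4)])
M=np.array([[1,1],[1,-1],[-1,-1],[-1,1]])
F=np.c_[M*[.098,.127],[.004]*4];O=np.c_[M*[.103,.1315],[.015]*4];B=np.c_[M*[.103,.1315],[0]*4]
W=np.array([unproj("top",*p,.004) for p in t]);
r=least_squares(lambda q:(T(*q,F)-W)[:,:2].ravel(),[.45,.15,0]);print(r.x)
for n,x0,y0,w,h in(("top",155,180,130,100),("side",265,240,125,100)):
    a=cv2.resize(np.load(n+"0.npy")[y0:y0+h,x0:x0+w,::-1],None,fx=5,fy=5)
    for L,c in((F,(255,0,0)),(O,(0,0,255)),(B,(0,255,0))):
        p=((proj(n,T(*r.x,L))-[x0,y0]+.5)*5-.5).round().astype(int);cv2.polylines(a,[p.reshape(-1,1,2)],True,c,1)
    cv2.imwrite(f"pics/tr_{n}.png",a)
```

```text
top [[0.5514, 0.2769, 0.004], [0.5443, 0.0268, 0.004], [0.3559, 0.0318, 0.004], [0.3655, 0.2831, 0.004]] [np.float64(0.2502), np.float64(0.1885), np.float64(0.2515), np.float64(0.186)]
side [[0.5495, 0.2711, 0.004], [0.546, 0.0252, 0.004], [0.3539, 0.0313, 0.004], [0.3663, 0.2769, 0.004]] [np.float64(0.2459), np.float64(0.1922), np.float64(0.2459), np.float64(0.1834)]
[ 0.45428735  0.15465271 -0.03218947]
```

View pics/tr_top.png

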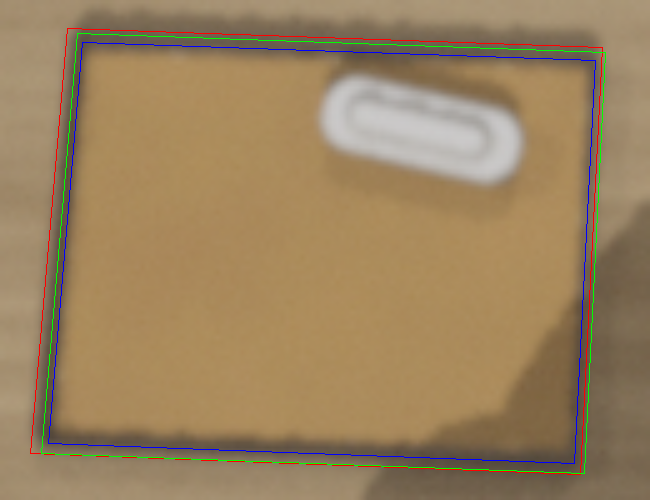

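View pics/tr_side.png

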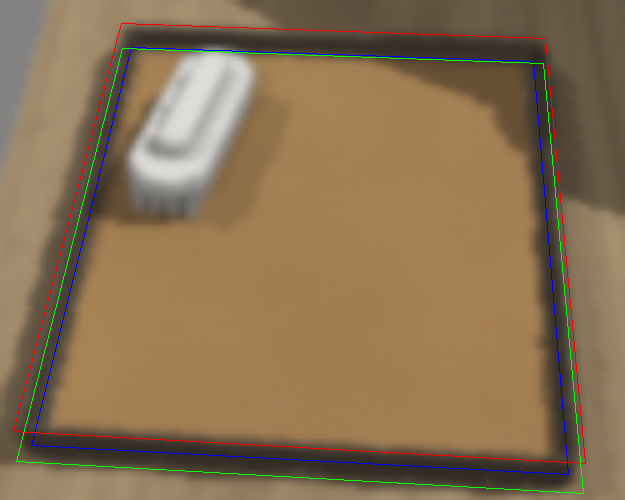

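Run:
```python
from h import *
for z in(0,.05):
  for u,v in((240,312),(279,240)): print(z,"side",unproj("side",u,v,z).round(3))
for z in(0,.3,.5):print(z,"top door corners",unproj("top",312,172,z).round(3),unproj("top",180,172,z).round(3))
# door top right in side view
g=None
from bench import readout,ctrl
s=readout.state();R=np.array(s["tool_rot"]);p=np.array(s["tool_pos"])
d=np.array([.583,-.2103,.256])-p;print("tool-frame shift mm",(R.T@d*1e3).round(1),s["t"])
print([x for x in dir(ctrl) if x[0]!="_"])
```

```text
0 side [0.625 0.235 0.   ]
0 side [ 0.584 -0.02   0.   ]
0.05 side [0.607 0.286 0.05 ]
0.05 side [0.57  0.055 0.05 ]
0 top door corners [ 0.599 -0.07   0.   ] [0.598 0.26  0.   ]
0.3 top door corners [ 0.535 -0.075  0.3  ] [0.534 0.163 0.3  ]
0.5 top door corners [ 0.493 -0.079  0.5  ] [0.492 0.098 0.5  ]
tool-frame shift mm [-2.029e+02 -4.544e+02 -2.000e-01] 0.1
['MotionError', 'tip_reach']
```

>>> drive_tool(translation=[[-20,-45,0],[-50,-110,0],[-80,-180,0],[-110,-250,0],[-140,-315,0],[-170,-380,0],[-195,-435,0],[-203,-454,0],[-203,-454,0],[-203,-454,0]], delta_rot=[[0,0,0.03],[0,0,0.06],[0,0,0.1],[0,0,0.13],[0,0,0.16],[0,0,0.2],[0,0,0.248],[0,0,0.248],[0,0,0.248],[0,0,0.248]], claw=0, force=60)

```text
t: 0.93
tool_pos: [0.5285, -0.2677, 0.2555]
tool_rot: [[0.153, -0.988, -0.002], [-0.988, -0.153, 0.002], [-0.002, 0.001, -1.0]]
wrist_force: [2.0, 0.1, 0.5]
grip_width: -0.0
```

>>> drive_tool(translation=[[0,0,20],[0,0,50],[0,0,90],[0,0,100],[0,0,100],[0,0,100],[0,0,100]], delta_rot=[[0,0,0],[0,0,0],[0,0,0],[0,0,0],[0,0,0],[0,0,0],[0,0,0]])

```text
t: 1.52
tool_pos: [0.5295, -0.2684, 0.1573]
tool_rot: [[0.153, -0.988, 0.001], [-0.988, -0.153, 0.0], [-0.0, -0.001, -1.0]]
wrist_force: [-0.2, 0.2, -0.2]
grip_width: 0.0
```

```bash
cat > st.py <<'E'
from h import *
from bench import readout,ctrl
def show():
    s=readout.state();print(s["t"],np.round(s["tool_pos"],4),np.round(s["wrist_force"],2),"w",round(s["grip_width"],4),"tip",ctrl.tip_reach);print(np.round(s["tool_rot"],3).tolist(),np.round(s["joints"],1));return s
def goal(P,yawR=None):
    s=readout.state();R=np.array(s["tool_rot"]);print("shift",(R.T@(np.array(P)-s["tool_pos"])*1e3).round(1))
    if yawR is not None:
        from scipy.spatial.transform import Rotation as Q;print("rot",Q.from_matrix(R.T@yawR).as_rotvec().round(4))
def Rx(a): # tool down, x axis at world angle a
    return np.array([[np.cos(a),np.sin(a),0],[np.sin(a),-np.cos(a),0],[0,0,-1]])
E
python3 - <<'E'
from st import *
import cv2
from bench import get_image
show(); goal([.583,-.2103,.13],Rx(.153-np.pi/2))
im=get_image("top");b=im[110:230,325:445,::-1];cv2.imwrite("pics/p1.png",cv2.resize(b,None,fx=5,fy=5,interpolation=cv2.INTER_CUBIC))
im=get_image("side");b=im[100:230,240:390,::-1];cv2.imwrite("pics/p1s.png",cv2.resize(b,None,fx=4,fy=4,interpolation=cv2.INTER_CUBIC))
E
```

```text
1.5167 [ 0.5295 -0.2684  0.1573] [-0.24  0.23 -0.24] w 0.0 tip 0.025
[[0.153, -0.988, 0.001], [-0.988, -0.153, 0.0], [-0.0, -0.001, -1.0]] [ 24.7  44.4  -3.9 100.6   4.7  35.  -63.1]
shift [-49.2 -61.7  27.4]
rot [-0.0015  0.0001  0.0004]
```

View pics/p1.png

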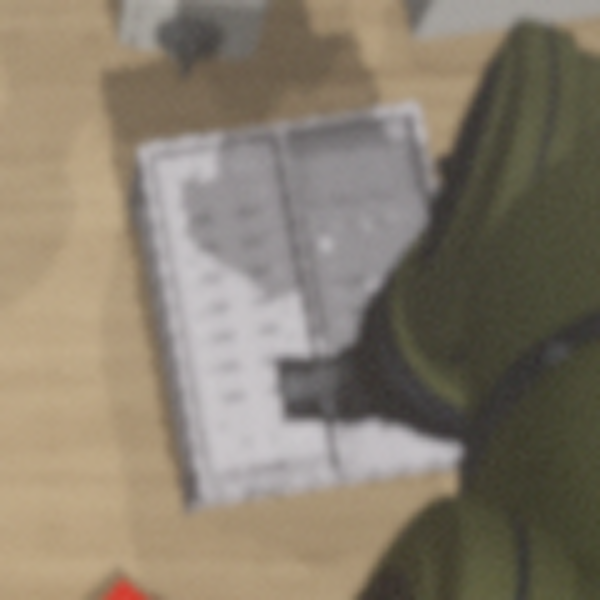

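View pics/p1s.png

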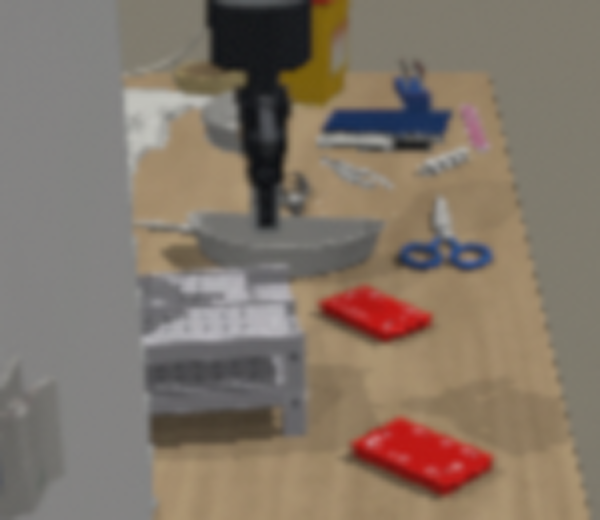

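>>> drive_tool(translation=[[-20,-25,0],[-45,-55,0],[-49,-62,20],[-49,-62,30],[-49,-62,30],[-49,-62,30]], delta_rot=[[0,0,0],[0,0,0],[0,0,0],[0,0,0],[0,0,0],[0,0,0]])

```text
t: 2.12
tool_pos: [0.5826, -0.2118, 0.1283]
tool_rot: [[0.151, -0.988, 0.001], [-0.988, -0.151, -0.001], [0.001, -0.001, -1.0]]
wrist_force: [0.3, -0.4, 0.3]
grip_width: 0.0001
```

Run:
```python
from st import *
import cv2
from bench import get_image
show(); goal([.583,-.2103,.13])
im=get_image("top");b=im[110:230,325:445,::-1];cv2.imwrite("pics/p2.png",cv2.resize(b,None,fx=5,fy=5,interpolation=cv2.INTER_CUBIC))
im=get_image("side");b=im[100:230,240:390,::-1];cv2.imwrite("pics/p2s.png",cv2.resize(b,None,fx=4,fy=4,interpolation=cv2.INTER_CUBIC))
```

```text
2.1167 [ 0.5826 -0.2118  0.1283] [ 0.33 -0.38  0.32] w 0.0001 tip 0.025
[[0.151, -0.988, 0.001], [-0.988, -0.151, -0.001], [0.001, -0.001, -1.0]] [ 17.2  48.4  -2.8  96.8   3.7  34.8 -68.9]
shift [-1.4 -0.6 -1.7]
```

View pics/p2.png

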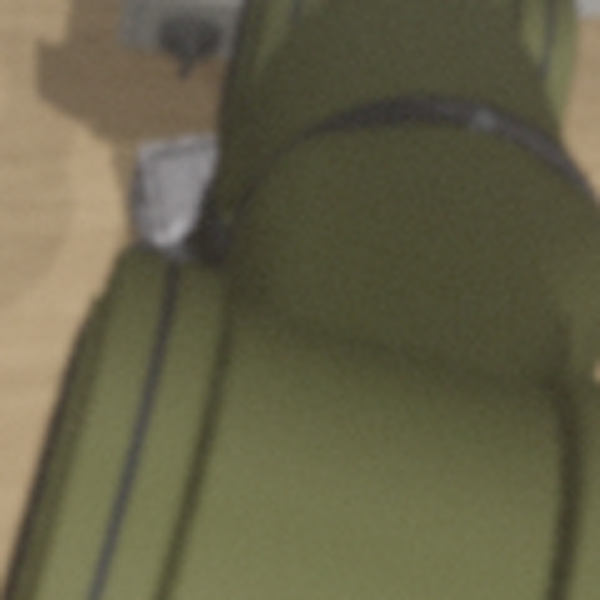

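View pics/p2s.png

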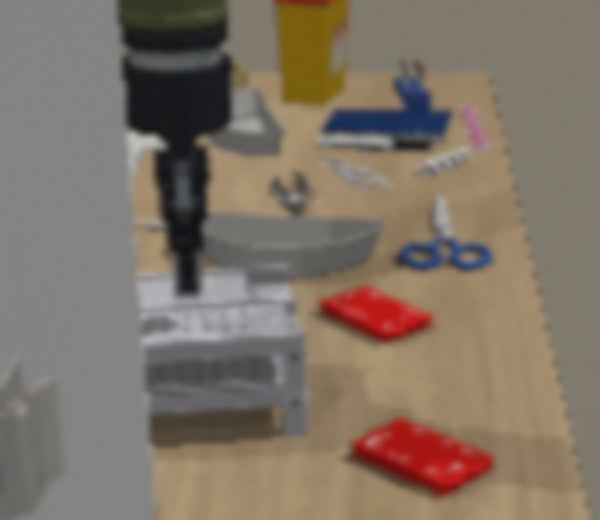

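Run:
```python
from st import *
import cv2
from bench import get_image
print((proj("side",[[.5826,-.2118,.103],[.5826,-.2118,.083],[.5826,-.2118,.070]])-[240,100]+.5)*4-.5)
im=cv2.imread("pics/p2s.png")
for zt,c in((.072,(0,0,255)),(.085,(0,255,0))):
    L=[[-.0825,.066,zt],[-.0825,.002,zt],[-.0825,-.002,zt],[-.0825,-.066,zt]]
    for y in(.064,0,-.064):
        p=((proj("side",T(.588,-.242,.153,[[-.0825,y,zt],[.0825,y,zt]]))-[240,100]+.5)*4-.5).astype(int);cv2.line(im,tuple(map(int,p[0])),tuple(map(int,p[1])),c,1)
cv2.imwrite("pics/p2o.png",im[230:480,100:400].repeat(2,0).repeat(2,1))
```

```text
[[187.63696937 296.87789845]
 [189.09520853 321.93824387]
 [190.02999628 338.00289532]]
```

View pics/p2o.png

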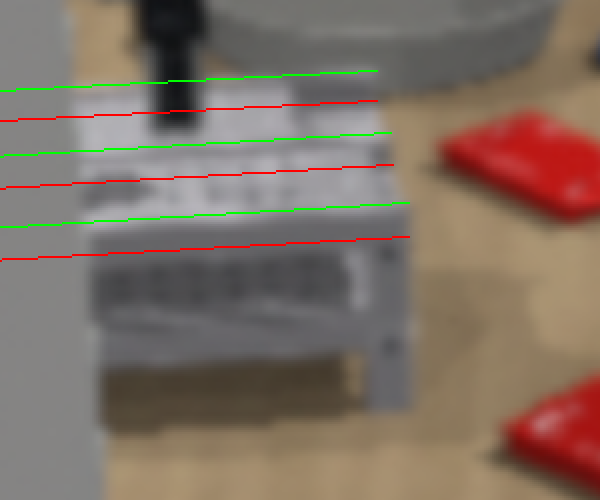

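>>> drive_tool(translation=[[-1,0,6],[-1,0,12],[-1,0,14],[-1,0,14],[-1,0,14]], delta_rot=[[0,0,0],[0,0,0],[0,0,0],[0,0,0],[0,0,0]])

```text
t: 2.63
tool_pos: [0.5827, -0.2114, 0.1146]
tool_rot: [[0.15, -0.989, 0.002], [-0.989, -0.15, -0.001], [0.002, -0.002, -1.0]]
wrist_force: [0.2, -0.5, 0.7]
grip_width: 0.0001
```

>>> drive_tool(translation=[[0,0,1],[0,0,2],[0,0,2]], delta_rot=[[0,0,0],[0,0,0],[0,0,0]])

```text
t: 2.88
tool_pos: [0.5826, -0.2114, 0.1125]
tool_rot: [[0.15, -0.989, 0.002], [-0.989, -0.15, -0.001], [0.002, -0.002, -1.0]]
wrist_force: [-0.7, -0.3, 0.2]
grip_width: 0.0002
```

>>> drive_tool(translation=[[0,0,1],[0,0,2],[0,0,2]], delta_rot=[[0,0,0],[0,0,0],[0,0,0]])

```text
t: 3.13
tool_pos: [0.5826, -0.2113, 0.1103]
tool_rot: [[0.15, -0.989, 0.002], [-0.989, -0.15, -0.001], [0.001, -0.002, -1.0]]
wrist_force: [0.2, -0.5, -0.2]
grip_width: 0.0001
```

>>> drive_tool(translation=[[0,0,1],[0,0,1],[0,0,1]], delta_rot=[[0,0,0],[0,0,0],[0,0,0]])

```text
t: 3.38
tool_pos: [0.5825, -0.2113, 0.1092]
tool_rot: [[0.15, -0.989, 0.002], [-0.989, -0.15, -0.001], [0.001, -0.002, -1.0]]
wrist_force: [-0.7, -0.4, -0.7]
grip_width: 0.0002
```

>>> drive_tool(translation=[[0,0,1],[0,0,1],[0,0,1]], delta_rot=[[0,0,0],[0,0,0],[0,0,0]])

```text
t: 3.63
tool_pos: [0.5825, -0.2113, 0.1082]
tool_rot: [[0.15, -0.989, 0.002], [-0.989, -0.15, -0.001], [0.001, -0.001, -1.0]]
wrist_force: [-0.4, -0.2, -0.4]
grip_width: -0.0001
```

>>> drive_tool(translation=[[0,0,1],[0,0,1],[0,0,1]], delta_rot=[[0,0,0],[0,0,0],[0,0,0]])

```text
t: 3.88
tool_pos: [0.5825, -0.2113, 0.1071]
tool_rot: [[0.15, -0.989, 0.002], [-0.989, -0.15, -0.001], [0.001, -0.001, -1.0]]
wrist_force: [-0.1, 0.8, 0.8]
grip_width: -0.0001
```

Tip is at about 82 mm and there is no contact yet. I'll continue in 1 mm steps.

>>> drive_tool(translation=[[0,0,1],[0,0,1],[0,0,1]], delta_rot=[[0,0,0],[0,0,0],[0,0,0]])

```text
t: 4.13
tool_pos: [0.5825, -0.2113, 0.107]
tool_rot: [[0.15, -0.989, 0.002], [-0.989, -0.15, -0.001], [0.001, -0.002, -1.0]]
wrist_force: [-1.8, 0.2, 6.6]
grip_width: 0.0002
```

>>> drive_tool(translation=[[0,0,1],[0,0,1]], delta_rot=[[0,0,0],[0,0,0]])

```text
t: 4.3
tool_pos: [0.5825, -0.2113, 0.107]
tool_rot: [[0.15, -0.989, 0.002], [-0.989, -0.15, -0.001], [0.002, -0.002, -1.0]]
wrist_force: [-1.6, 0.8, 7.9]
grip_width: 0.0002
```

>>> drive_tool(translation=[[0,0,1.7],[0,0,1.7],[0,0,1.7]], delta_rot=[[0,0,0],[0,0,0],[0,0,0]])

```text
t: 4.55
tool_pos: [0.5825, -0.2114, 0.107]
tool_rot: [[0.15, -0.989, 0.002], [-0.989, -0.15, -0.001], [0.002, -0.002, -1.0]]
wrist_force: [-2.8, 1.6, 12.3]
grip_width: -0.0002
```

>>> drive_tool(translation=[[0,2,1.7],[0,4,1.7],[0,6,1.7],[0,8,1.7],[0,10,1.7],[0,12,1.7]], delta_rot=[[0,0,0],[0,0,0],[0,0,0],[0,0,0],[0,0,0],[0,0,0]])

```text
t: 5.05
tool_pos: [0.5748, -0.2129, 0.107]
tool_rot: [[0.151, -0.988, 0.012], [-0.989, -0.151, -0.002], [0.004, -0.011, -1.0]]
wrist_force: [5.2, 0.5, 6.2]
grip_width: 0.0002
```

Run:
```python
from st import *
import cv2
from bench import get_image
show()
im=get_image("side");np.save("side1.npy",im);b=im[150:220,270:340,::-1];cv2.imwrite("pics/p3s.png",cv2.resize(b,None,fx=8,fy=8,interpolation=cv2.INTER_CUBIC))
```

```text
5.05 [ 0.5748 -0.2129  0.107 ] [5.22 0.5  6.17] w 0.0002 tip 0.025
[[0.151, -0.988, 0.012], [-0.989, -0.151, -0.002], [0.004, -0.011, -1.0]] [ 17.6  49.7  -2.7  99.2   4.   30.6 -68.9]
```

View pics/p3s.png

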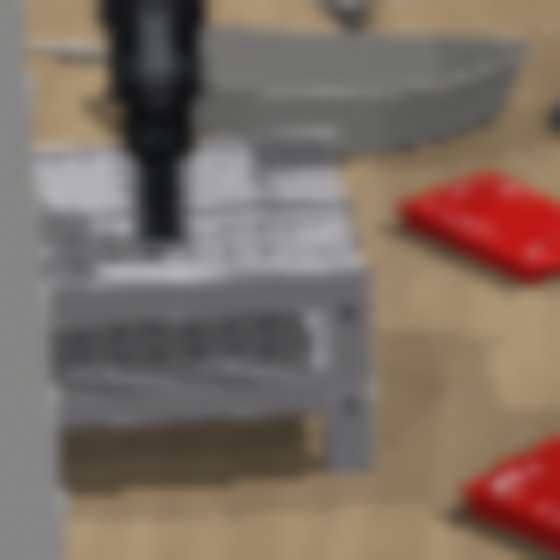

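>>> drive_tool(translation=[[0,0,1.8],[0,3,2],[0,6,2],[0,9,2],[0,12,2],[0,15,2]], delta_rot=[[-0.01,0,0],[-0.01,0,0],[-0.01,0,0],[-0.01,0,0],[-0.01,0,0],[-0.01,0,0]])

```text
t: 5.6
tool_pos: [0.5645, -0.2151, 0.107]
tool_rot: [[0.152, -0.988, 0.012], [-0.988, -0.152, -0.005], [0.007, -0.011, -1.0]]
wrist_force: [6.4, 1.1, 7.3]
grip_width: -0.0001
```

Run:
```python
from st import *
import cv2
from bench import get_image
show()
im=get_image("side");np.save("side2.npy",im);b=im[150:220,270:340,::-1];cv2.imwrite("pics/p4s.png",cv2.resize(b,None,fx=8,fy=8,interpolation=cv2.INTER_CUBIC))
im=get_image("top");b=im[110:230,325:445,::-1];cv2.imwrite("pics/p4.png",cv2.resize(b,None,fx=5,fy=5,interpolation=cv2.INTER_CUBIC))
```

```text
5.6 [ 0.5645 -0.2151  0.107 ] [6.38 1.07 7.34] w -0.0001 tip 0.025
[[0.152, -0.988, 0.012], [-0.988, -0.152, -0.005], [0.007, -0.011, -1.0]] [ 17.9  49.2  -2.6 100.8   4.2  29.3 -68.7]
```

View pics/p4s.png

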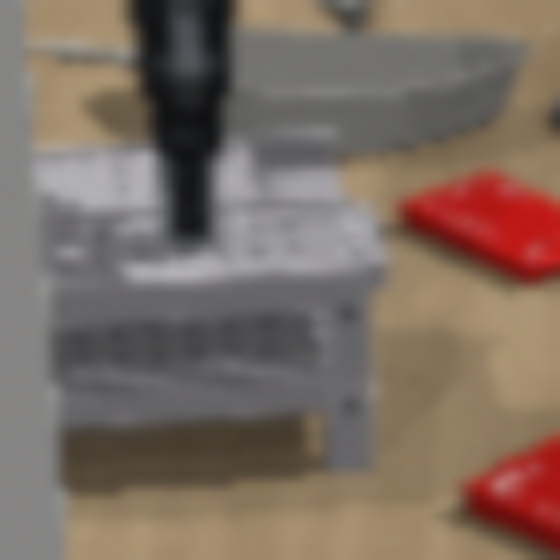

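View pics/p4.png

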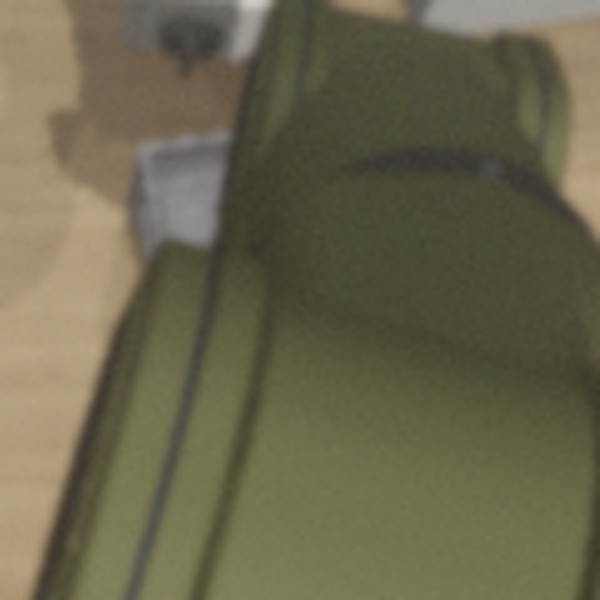

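>>> drive_tool(translation=[[0,3,2],[0,6,2],[0,9,2],[0,12,2],[0,15,2],[0,18,2]], delta_rot=[[-0.012,0,0],[-0.012,0,0],[-0.012,0,0],[-0.012,0,0],[-0.012,0,0],[-0.012,0,0]])

```text
t: 6.2
tool_pos: [0.5514, -0.2179, 0.107]
tool_rot: [[0.153, -0.988, 0.011], [-0.988, -0.153, -0.008], [0.01, -0.009, -1.0]]
wrist_force: [6.5, 0.9, 7.5]
grip_width: -0.0
```

Run:
```python
from st import *
import cv2
from bench import get_image
show()
im=get_image("side");np.save("side3.npy",im);b=im[150:220,270:340,::-1];cv2.imwrite("pics/p5s.png",cv2.resize(b,None,fx=8,fy=8,interpolation=cv2.INTER_CUBIC))
# predicted front-left lid corner & underside pixel for overhangs
for oh in(0,.01,.02,.03,.035,.04):
    print(oh,((proj("side",T(.588,-.242,.153,[[-.0825-oh,.06,.082],[-.0825-oh,.004,.082],[-.0825-oh,.06,.07]]))-[270,150]+.5)*8-.5).round(0).tolist())
```

```text
6.2 [ 0.5514 -0.2179  0.107 ] [6.52 0.85 7.52] w -0.0 tip 0.025
[[0.153, -0.988, 0.011], [-0.988, -0.153, -0.008], [0.01, -0.009, -1.0]] [ 18.4  48.7  -2.5 102.8   4.6  27.9 -68.5]
0 [[368.0, 267.0], [353.0, 206.0], [369.0, 297.0]]
0.01 [[396.0, 265.0], [380.0, 204.0], [396.0, 295.0]]
0.02 [[423.0, 264.0], [406.0, 203.0], [423.0, 294.0]]
0.03 [[451.0, 262.0], [432.0, 201.0], [451.0, 292.0]]
0.035 [[464.0, 261.0], [445.0, 200.0], [464.0, 291.0]]
0.04 [[478.0, 261.0], [458.0, 200.0], [478.0, 291.0]]
```

View pics/p5s.png

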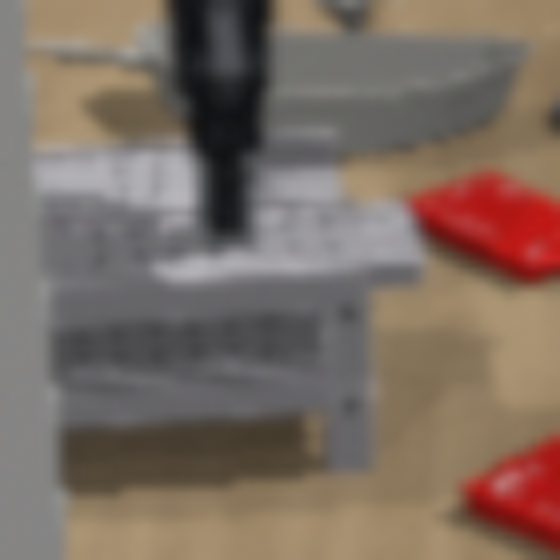

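>>> drive_tool(translation=[[0,3,2],[0,6,2],[0,9,2],[0,12,2],[0,15,2],[0,18,2],[0,20,2],[0,20,2]], delta_rot=[[-0.012,-0.01,0],[-0.012,-0.01,0],[-0.012,-0.01,0],[-0.012,-0.01,0],[-0.012,-0.01,0],[-0.012,-0.01,0],[-0.012,-0.01,0],[-0.012,-0.01,0]])

```text
t: 6.92
tool_pos: [0.5358, -0.2213, 0.1069]
tool_rot: [[0.153, -0.988, 0.007], [-0.988, -0.153, -0.002], [0.003, -0.007, -1.0]]
wrist_force: [6.2, 1.0, 8.8]
grip_width: -0.0001
```

Run:
```python
from st import *
import cv2
from bench import get_image
show()
im=get_image("side");np.save("side3.npy",im);b=im[150:220,270:340,::-1];cv2.imwrite("pics/p6s.png",cv2.resize(b,None,fx=8,fy=8,interpolation=cv2.INTER_CUBIC))
```

```text
6.9167 [ 0.5358 -0.2213  0.1069] [6.22 0.96 8.8 ] w -0.0001 tip 0.025
[[0.153, -0.988, 0.007], [-0.988, -0.153, -0.002], [0.003, -0.007, -1.0]] [ 19.6  48.1  -2.9 104.9   4.7  26.7 -67.7]
```

View pics/p6s.png

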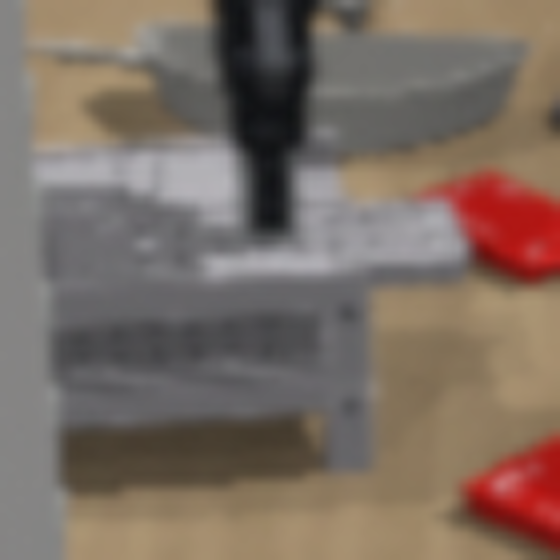

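>>> drive_tool(translation=[[0,0,1.5],[0,0,0],[0,0,-10],[0,0,-40],[0,0,-60],[0,0,-60],[0,0,-60]], delta_rot=[[0,0,0],[0,0,0],[0,0,0],[0,0,0],[0,0,0],[0,0,0],[0,0,0]])

```text
t: 7.55
tool_pos: [0.5359, -0.2216, 0.1683]
tool_rot: [[0.153, -0.988, 0.009], [-0.988, -0.153, -0.003], [0.004, -0.009, -1.0]]
wrist_force: [0.7, 0.8, -0.3]
grip_width: 0.0
```

Run:
```python
from st import *
import cv2
from bench import get_image
s=show()
# case front centre estimate: overhang .036 -> rack frame
pad=-.0825-.036+.0145   # pad centre 14.5mm behind case front => 21.5 mm ahead of edge
P=T(.588,-.242,.153,[[pad,.032,0]])[0];print(P)
goal([P[0],P[1],.166],Rx(.153-np.pi/2))
im=get_image("top");b=im[110:250,325:465,::-1];cv2.imwrite("pics/p7.png",cv2.resize(b,None,fx=4,fy=4,interpolation=cv2.INTER_CUBIC))
im=get_image("side");b=im[150:220,270:340,::-1];cv2.imwrite("pics/p7s.png",cv2.resize(b,None,fx=8,fy=8,interpolation=cv2.INTER_CUBIC))
```

```text
7.55 [ 0.5359 -0.2216  0.1683] [ 0.72  0.77 -0.31] w 0.0 tip 0.025
[[0.153, -0.988, 0.009], [-0.988, -0.153, -0.003], [0.004, -0.009, -1.0]] [ 19.9  42.5  -3.4 103.1   4.1  34.  -67.2]
[ 0.48033797 -0.22622381  0.        ]
shift [-3.9 55.6  1.8]
rot [-0.0085 -0.0039  0.0005]
```

View pics/p7.png

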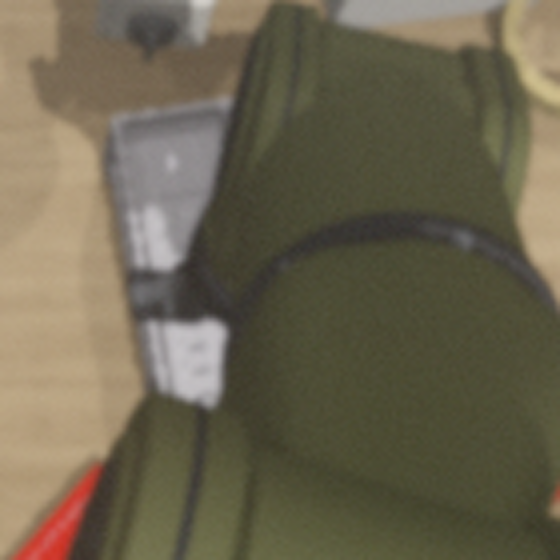

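View pics/p7s.png

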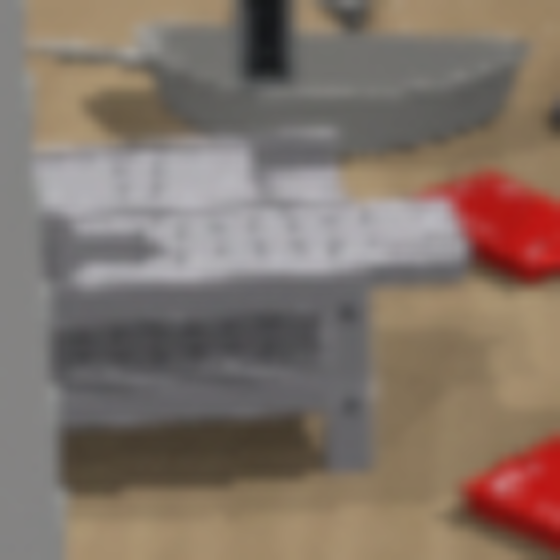

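>>> drive_tool(translation=[[-2,25,0],[-4,51,0],[-4,51,0],[-4,51,20],[-4,51,45],[-4,51,45],[-4,51,45]], delta_rot=[[-0.008,-0.004,0],[-0.008,-0.004,0],[-0.008,-0.004,0],[-0.008,-0.004,0],[-0.008,-0.004,0],[-0.008,-0.004,0],[-0.008,-0.004,0]], claw=85, force=25)

```text
t: 8.23
tool_pos: [0.4827, -0.2243, 0.1198]
tool_rot: [[0.153, -0.988, -0.007], [-0.988, -0.153, 0.003], [-0.004, 0.007, -1.0]]
wrist_force: [0.3, -0.1, 0.9]
grip_width: 0.0832
```

Run:
```python
from st import *
import cv2
from bench import get_image
s=show()
P=T(.588,-.242,.153,[[-.0825-.017,.032,0]])[0];goal([P[0],P[1],.090],Rx(.153-np.pi/2))
im=get_image("top");b=im[110:250,325:465,::-1];cv2.imwrite("pics/p8.png",cv2.resize(b,None,fx=4,fy=4,interpolation=cv2.INTER_CUBIC))
im=get_image("side");b=im[140:210,280:350,::-1];cv2.imwrite("pics/p8s.png",cv2.resize(b,None,fx=8,fy=8,interpolation=cv2.INTER_CUBIC))
```

```text
8.2333 [ 0.4827 -0.2243  0.1198] [ 0.33 -0.11  0.88] w 0.0832 tip 0.025
[[0.153, -0.988, -0.007], [-0.988, -0.153, 0.003], [-0.004, 0.007, -1.0]] [ 21.8  44.9  -3.  112.    5.3  23.7 -66.4]
shift [ 1.6 -2.1 29.8]
rot [0.0068 0.0042 0.001 ]
```

View pics/p8.png

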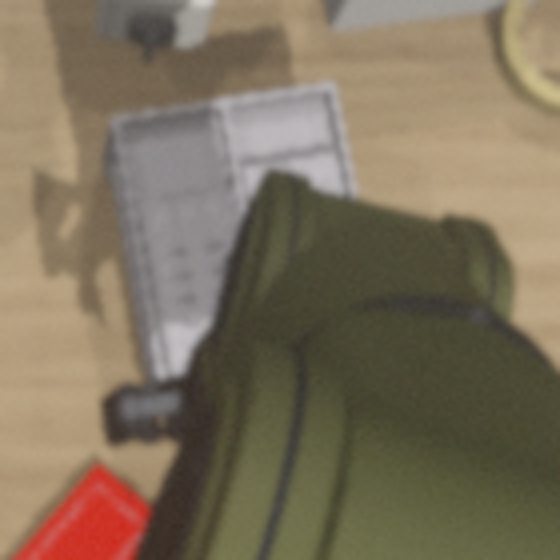

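View pics/p8s.png

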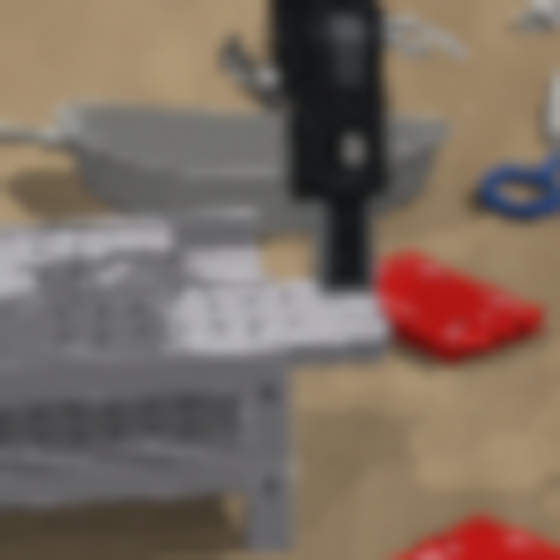

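>>> drive_tool(translation=[[1,-1,10],[2,-2,20],[2,-2,28],[2,-2,30],[2,-2,30],[2,-2,30]], delta_rot=[[0.007,0.004,0],[0.007,0.004,0],[0.007,0.004,0],[0.007,0.004,0],[0.007,0.004,0],[0.007,0.004,0]])

```text
t: 8.83
tool_pos: [0.4864, -0.2266, 0.0916]
tool_rot: [[0.153, -0.988, 0.004], [-0.988, -0.153, -0.001], [0.002, -0.004, -1.0]]
wrist_force: [0.0, -0.8, -0.8]
grip_width: 0.0851
```

>>> drive_tool(translation=[[0,0,0],[0,0,0],[0,0,0],[0,0,0],[0,0,0]], delta_rot=[[0,0,0],[0,0,0],[0,0,0],[0,0,0],[0,0,0]], claw=45, force=25)

```text
t: 9.25
tool_pos: [0.4867, -0.227, 0.0922]
tool_rot: [[0.153, -0.988, 0.005], [-0.988, -0.153, -0.002], [0.003, -0.005, -1.0]]
wrist_force: [0.2, 0.2, 5.9]
grip_width: 0.0556
```

Run:
```python
from st import *
import cv2
from bench import get_image
s=show()
im=get_image("side");b=im[140:210,280:350,::-1];cv2.imwrite("pics/p9s.png",cv2.resize(b,None,fx=8,fy=8,interpolation=cv2.INTER_CUBIC))
```

```text
9.25 [ 0.4867 -0.227   0.0922] [0.25 0.24 5.88] w 0.0556 tip 0.025
[[0.153, -0.988, 0.005], [-0.988, -0.153, -0.002], [0.003, -0.005, -1.0]] [ 21.6  47.7  -2.5 112.5   5.6  19.6 -66.6]
```

View pics/p9s.png

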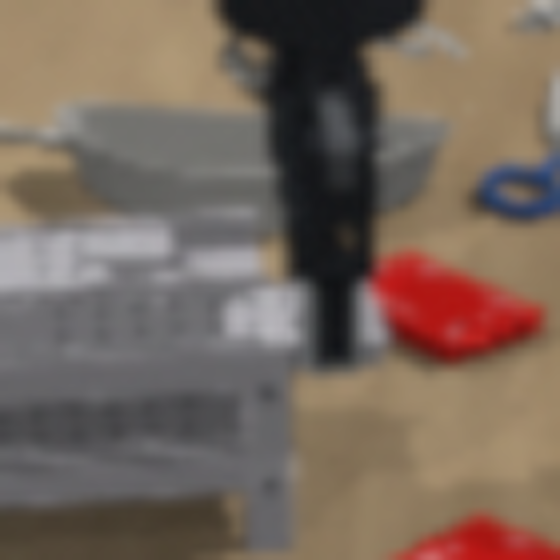

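>>> drive_tool(translation=[[0,0,0],[0,0,0],[0,0,0],[0,0,-3],[0,0,-8],[0,0,-15],[0,0,-25],[0,0,-25]], delta_rot=[[0,0,0],[0,0,0],[0,0,0],[0,0,0],[0,0,0],[0,0,0],[0,0,0],[0,0,0]], claw=45, force=95)

```text
t: 9.97
tool_pos: [0.4875, -0.2273, 0.119]
tool_rot: [[0.153, -0.988, 0.008], [-0.988, -0.153, -0.003], [0.004, -0.007, -1.0]]
wrist_force: [0.7, -0.4, -2.8]
grip_width: 0.0534
```

Run:
```python
from st import *
import cv2
from bench import get_image
s=show();print(s["moment"])
im=get_image("side");b=im[120:210,260:360,::-1];cv2.imwrite("pics/p10s.png",cv2.resize(b,None,fx=6,fy=6,interpolation=cv2.INTER_CUBIC))
```

```text
9.9667 [ 0.4875 -0.2273  0.119 ] [ 0.69 -0.36 -2.78] w 0.0534 tip 0.025
[[0.153, -0.988, 0.008], [-0.988, -0.153, -0.003], [0.004, -0.007, -1.0]] [ 21.8  45.   -2.9 111.9   5.4  22.7 -66.4]
[-0.07822777  0.11178224 -0.01422423]
```

View pics/p10s.png

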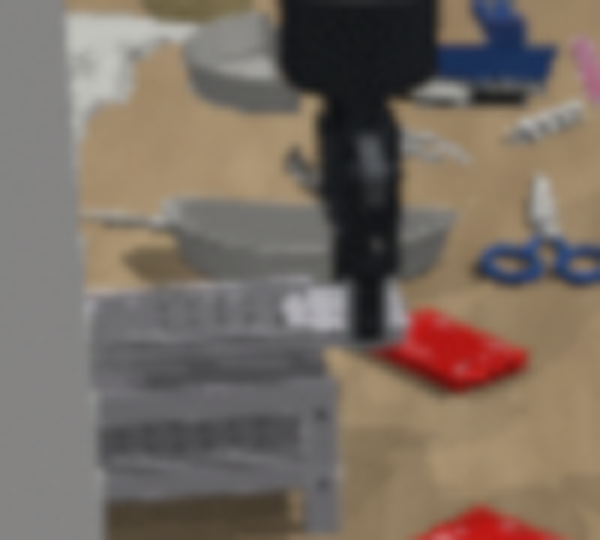

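>>> drive_tool(translation=[[0,0,-15],[0,2,-35],[0,10,-55],[0,25,-75],[0,40,-80],[0,55,-80],[0,60,-80],[0,60,-80]], delta_rot=[[0,0,0],[0,0,0],[-0.007,-0.004,0],[-0.007,-0.004,0],[-0.007,-0.004,0],[-0.007,-0.004,0],[-0.007,-0.004,0],[-0.007,-0.004,0]])

```text
t: 10.68
tool_pos: [0.4256, -0.2364, 0.1978]
tool_rot: [[0.151, -0.988, -0.002], [-0.988, -0.151, 0.0], [-0.001, 0.002, -1.0]]
wrist_force: [0.4, -0.2, -3.5]
grip_width: 0.0534
```

Run:
```python
from st import *
import cv2
from bench import get_image
s=show();print(s["moment"])
goal([.4157,.0949,.2],Rx(-.032))
im=get_image("side");b=im[60:260,220:420,::-1];cv2.imwrite("pics/p11s.png",cv2.resize(b,None,fx=3,fy=3,interpolation=cv2.INTER_CUBIC))
```

```text
10.6833 [ 0.4256 -0.2364  0.1978] [ 0.36 -0.24 -3.48] w 0.0534 tip 0.025
[[0.151, -0.988, -0.002], [-0.988, -0.151, 0.0], [-0.001, 0.002, -1.0]] [ 26.4  34.7  -4.3 116.7   5.2  28.9 -63.1]
[-0.00640732  0.14942836 -0.00420879]
shift [-329.   -40.3   -2. ]
rot [ 1.3000e-03  1.9000e-03 -1.3869e+00]
```

View pics/p11s.png

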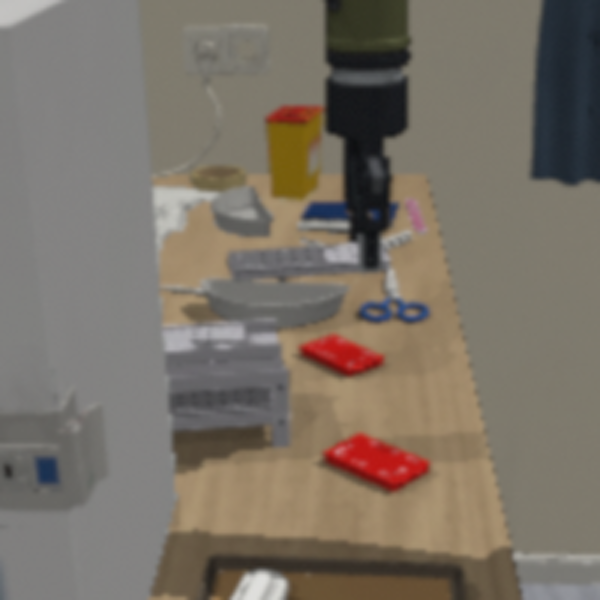

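>>> drive_tool(translation=[[-12,-1,0],[-30,-3,0],[-50,-6,0],[-72,-9,0],[-95,-12,0],[-118,-14,0],[-141,-17,0],[-164,-20,0],[-180,-22,0],[-185,-22,0]], delta_rot=[[0,0,-0.05],[0,0,-0.13],[0,0,-0.21],[0,0,-0.3],[0,0,-0.39],[0,0,-0.48],[0,0,-0.57],[0,0,-0.66],[0,0,-0.73],[0,0,-0.75]])

```text
t: 11.57
tool_pos: [0.421, -0.0445, 0.1978]
tool_rot: [[0.794, -0.608, 0.0], [-0.608, -0.794, 0.003], [-0.002, -0.003, -1.0]]
wrist_force: [0.2, -0.4, -3.2]
grip_width: 0.0537
```

Run:
```python
from st import *
s=show();goal([.4157,.0949,.15],Rx(-.032))
```

```text
11.5667 [ 0.421  -0.0445  0.1978] [ 0.17 -0.44 -3.24] w 0.0537 tip 0.025
[[0.794, -0.608, 0.0], [-0.608, -0.794, 0.003], [-0.002, -0.003, -1.0]] [  8.4  31.7 -12.9 126.6  16.8  23.2 -55.5]
shift [ -88.8 -107.3   48.3]
rot [-0.0034  0.0009 -0.6214]
```

>>> drive_tool(translation=[[-8,-10,0],[-20,-25,0],[-34,-42,0],[-48,-59,0],[-62,-76,5],[-76,-93,15],[-86,-104,30],[-89,-107,45],[-89,-107,48],[-89,-107,48]], delta_rot=[[0,0,-0.06],[0,0,-0.14],[0,0,-0.23],[0,0,-0.32],[0,0,-0.41],[0,0,-0.5],[0,0,-0.58],[0,0,-0.62],[0,0,-0.62],[0,0,-0.62]])

```text
t: 12.4
tool_pos: [0.4145, 0.095, 0.1496]
tool_rot: [[0.999, -0.032, -0.002], [-0.032, -0.999, 0.002], [-0.002, -0.002, -1.0]]
wrist_force: [-0.2, -0.6, -2.2]
grip_width: 0.053
```

Run:
```python
from st import *
import cv2
from bench import get_image
s=show();goal([.4157,.0949,.15],Rx(-.032))
im=get_image("side");np.save("side4.npy",im);b=im[180:350,240:420,::-1];cv2.imwrite("pics/p12s.png",cv2.resize(b,None,fx=3.5,fy=3.5,interpolation=cv2.INTER_CUBIC))
im=get_image("top");np.save("top4.npy",im);b=im[170:290,145:295,::-1];cv2.imwrite("pics/p12.png",cv2.resize(b,None,fx=4.5,fy=4.5,interpolation=cv2.INTER_CUBIC))
```

```text
12.4 [0.4145 0.095  0.1496] [-0.16 -0.65 -2.17] w 0.053 tip 0.025
[[0.999, -0.032, -0.002], [-0.032, -0.999, 0.002], [-0.002, -0.002, -1.0]] [-10.2  37.8 -13.9 128.6  30.1  16.6 -52.1]
shift [ 1.2  0.1 -0.4]
rot [-0.0023  0.0023 -0.0001]
```

View pics/p12s.png

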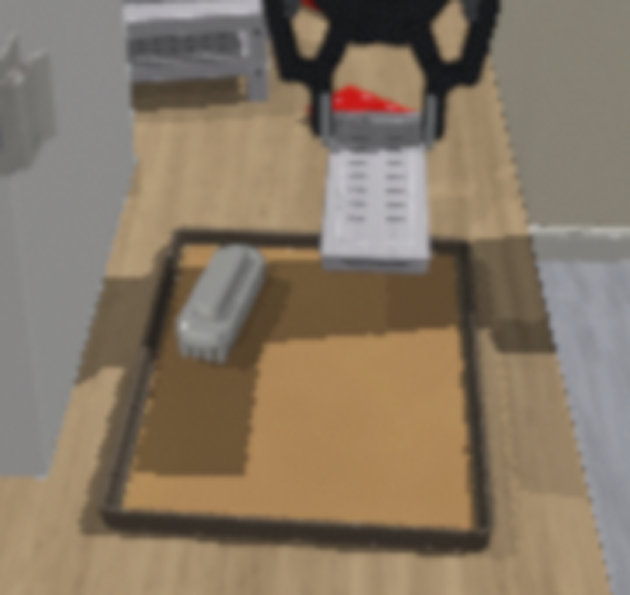

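View pics/p12.png

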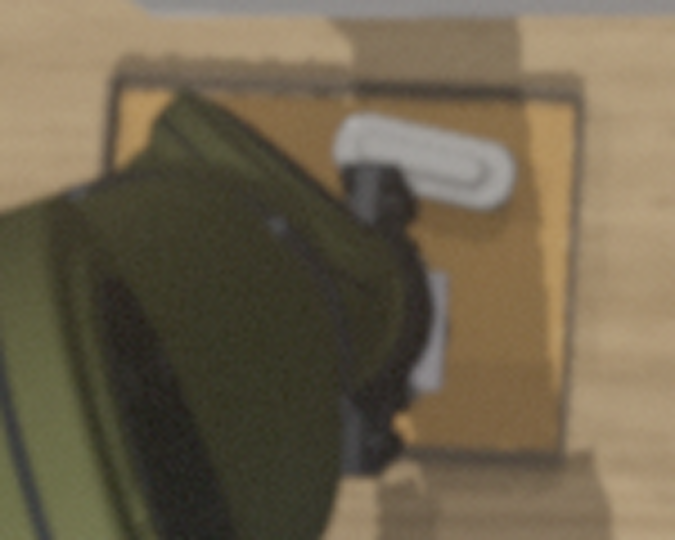

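>>> drive_tool(translation=[[1,0,15],[1,0,40],[1,0,65],[1,0,90],[1,0,105],[1,0,112],[1,0,114],[1,0,114]], delta_rot=[[-0.002,0.002,0],[-0.002,0.002,0],[-0.002,0.002,0],[-0.002,0.002,0],[-0.002,0.002,0],[-0.002,0.002,0],[-0.002,0.002,0],[-0.002,0.002,0]])

```text
t: 13.17
tool_pos: [0.4091, 0.0873, 0.0462]
tool_rot: [[0.999, -0.032, -0.025], [-0.032, -0.999, -0.021], [-0.024, 0.022, -0.999]]
wrist_force: [-1.1, -0.8, -1.9]
grip_width: 0.053
```

Run:
```python
from st import *
import cv2
from bench import get_image
s=show();goal([.4157,.0949,.026],Rx(-.032))
im=get_image("side");np.save("side5.npy",im);b=im[200:350,260:400,::-1];cv2.imwrite("pics/p13s.png",cv2.resize(b,None,fx=4,fy=4,interpolation=cv2.INTER_CUBIC))
```

```text
13.1667 [0.4091 0.0873 0.0462] [-1.05 -0.82 -1.9 ] w 0.053 tip 0.025
[[0.999, -0.032, -0.025], [-0.032, -0.999, -0.021], [-0.024, 0.022, -0.999]] [ -10.1   51.5  -14.3  130.8   88.    11.8 -109.2]
shift [ 6.8 -8.2 19.9]
rot [ 0.0217  0.024  -0.0002]
```

View pics/p13s.png

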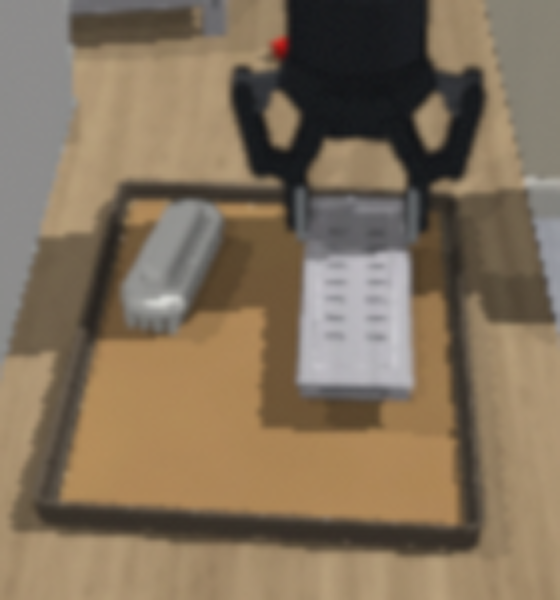

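>>> drive_tool(translation=[[4,-8,0],[8,-16,0],[11,-23,0],[11,-23,0],[11,-23,0],[11,-23,0]], delta_rot=[[0.01,0.01,0],[0.02,0.02,0],[0.022,0.024,0],[0.022,0.024,0],[0.022,0.024,0],[0.022,0.024,0]])

```text
t: 13.72
tool_pos: [0.4217, 0.1096, 0.0448]
tool_rot: [[0.999, -0.033, 0.001], [-0.033, -0.999, 0.001], [0.001, -0.001, -1.0]]
wrist_force: [-0.5, 0.4, -2.2]
grip_width: 0.0531
```

Run:
```python
from st import *
s=show();goal([.419,.11,.036],Rx(-.032))
```

```text
13.7167 [0.4217 0.1096 0.0448] [-0.52  0.44 -2.25] w 0.0531 tip 0.025
[[0.999, -0.033, 0.001], [-0.033, -0.999, 0.001], [0.001, -0.001, -1.0]] [ -10.8   51.7  -15.9  129.4   90.4   12.4 -113.1]
shift [-2.7 -0.3  8.8]
rot [-0.0006 -0.0013 -0.0013]
```

>>> drive_tool(translation=[[-2,0,3],[-2,0,6],[-2,0,9],[-2,0,11],[-2,0,11],[-2,0,11]], delta_rot=[[0,0,0],[0,0,0],[0,0,0],[0,0,0],[0,0,0],[0,0,0]])

```text
t: 14.22
tool_pos: [0.4196, 0.1095, 0.0336]
tool_rot: [[0.999, -0.034, 0.001], [-0.034, -0.999, 0.0], [0.001, -0.001, -1.0]]
wrist_force: [-0.1, 0.4, -3.4]
grip_width: 0.0534
```

>>> drive_tool(translation=[[0,0,1],[0,0,2],[0,0,3],[0,0,3],[0,0,3]], delta_rot=[[0,0,0],[0,0,0],[0,0,0],[0,0,0],[0,0,0]])

```text
t: 14.63
tool_pos: [0.4196, 0.1095, 0.0306]
tool_rot: [[0.999, -0.034, 0.001], [-0.034, -0.999, 0.0], [0.001, -0.0, -1.0]]
wrist_force: [-0.1, 0.0, -2.7]
grip_width: 0.0534
```

>>> drive_tool(translation=[[0,0,1],[0,0,1.5],[0,0,1.5],[0,0,1.5]], delta_rot=[[0,0,0],[0,0,0],[0,0,0],[0,0,0]])

```text
t: 14.97
tool_pos: [0.4196, 0.1094, 0.0291]
tool_rot: [[0.999, -0.034, 0.001], [-0.034, -0.999, 0.0], [0.001, -0.0, -1.0]]
wrist_force: [0.9, 0.0, -1.6]
grip_width: 0.0533
```

>>> drive_tool(translation=[[0,0,1],[0,0,1.5],[0,0,1.5],[0,0,1.5]], delta_rot=[[0,0,0],[0,0,0],[0,0,0],[0,0,0]])

```text
t: 15.3
tool_pos: [0.4196, 0.1094, 0.0276]
tool_rot: [[0.999, -0.034, 0.001], [-0.034, -0.999, 0.0], [0.001, -0.0, -1.0]]
wrist_force: [-1.6, -1.0, -0.8]
grip_width: 0.0532
```

>>> drive_tool(translation=[[0,0,1],[0,0,1],[0,0,1],[0,0,1]], delta_rot=[[0,0,0],[0,0,0],[0,0,0],[0,0,0]])

```text
t: 15.63
tool_pos: [0.4196, 0.1094, 0.0275]
tool_rot: [[0.999, -0.034, 0.002], [-0.034, -0.999, 0.001], [0.002, -0.001, -1.0]]
wrist_force: [-0.7, -0.3, 10.7]
grip_width: 0.0535
```

>>> drive_tool(translation=[[0,0,0.3],[0,0,0.3]], delta_rot=[[0,0,0],[0,0,0]], force=25)

```text
t: 15.8
tool_pos: [0.4196, 0.1094, 0.0275]
tool_rot: [[0.999, -0.033, 0.002], [-0.033, -0.999, 0.001], [0.002, -0.001, -1.0]]
wrist_force: [-1.4, -0.7, 5.5]
grip_width: 0.0531
```

Run:
```python
from st import *
import cv2
from bench import get_image
s=show()
im=get_image("side");b=im[230:340,260:400,::-1];cv2.imwrite("pics/p14s.png",cv2.resize(b,None,fx=5,fy=5,interpolation=cv2.INTER_CUBIC))
```

```text
15.8 [0.4196 0.1094 0.0275] [-1.41 -0.7   5.47] w 0.0531 tip 0.025
[[0.999, -0.033, 0.002], [-0.033, -0.999, 0.001], [0.002, -0.001, -1.0]] [  -8.4   54.5  -20.   129.6   98.5   16.4 -121.1]
```

View pics/p14s.png

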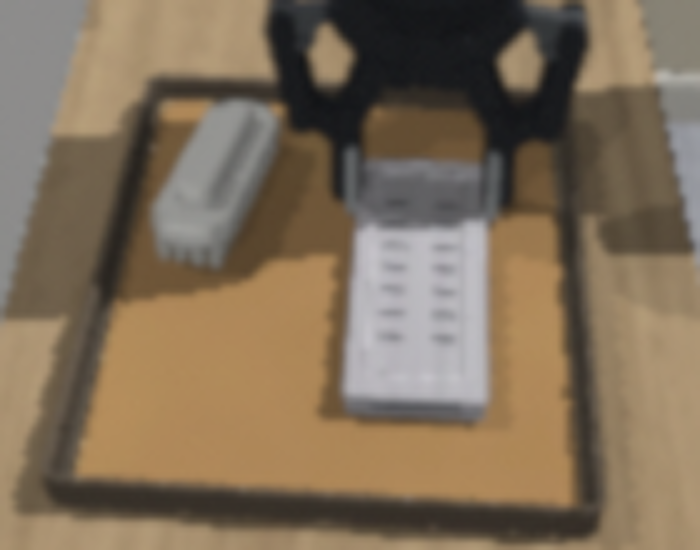

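>>> drive_tool(translation=[[0,0,0],[0,0,0],[0,0,0],[0,0,0],[0,0,0]], delta_rot=[[0,0,0],[0,0,0],[0,0,0],[0,0,0],[0,0,0]], claw=67)

```text
t: 16.27
tool_pos: [0.4196, 0.1095, 0.0274]
tool_rot: [[0.999, -0.033, 0.002], [-0.033, -0.999, 0.001], [0.002, -0.001, -1.0]]
wrist_force: [1.5, -0.5, 0.0]
grip_width: 0.0675
```

>>> drive_tool(translation=[[0,0,-3],[0,0,-8],[0,0,-18],[0,0,-35],[0,0,-60],[0,0,-90],[0,0,-120],[0,0,-130],[0,0,-130]], delta_rot=[[0,0,0],[0,0,0],[0,0,0],[0,0,0],[0,0,0],[0,0,0],[0,0,0],[0,0,0],[0,0,0]])

```text
t: 17.02
tool_pos: [0.4206, 0.11, 0.1601]
tool_rot: [[0.999, -0.034, 0.007], [-0.034, -0.999, 0.004], [0.007, -0.004, -1.0]]
wrist_force: [0.6, -0.1, 0.7]
grip_width: 0.0667
```

>>> drive_tool(translation=[[0,30,0],[0,65,-10],[0,100,-20],[0,140,-30],[0,175,-30],[0,210,-30],[0,240,-30],[0,250,-30]], delta_rot=[[0,0,0.05],[0,0,0.1],[0,0,0.2],[0,0,0.3],[0,0,0.4],[0,0,0.5],[0,0,0.6],[0,0,0.6]])

```text
t: 17.68
tool_pos: [0.4101, -0.1453, 0.1879]
tool_rot: [[0.798, -0.602, 0.004], [-0.602, -0.798, 0.0], [0.003, -0.003, -1.0]]
wrist_force: [0.2, -0.3, 0.2]
grip_width: 0.0672
```

Run:
```python
from st import *
import cv2
from bench import get_image
s=show()
im=get_image("side");b=im[150:340,240:400,::-1];cv2.imwrite("pics/p15s.png",cv2.resize(b,None,fx=3.1,fy=3.1,interpolation=cv2.INTER_CUBIC))
im=get_image("top");b=im[110:290,145:455,::-1];cv2.imwrite("pics/p15.png",cv2.resize(b,None,fx=2.5,fy=2.5,interpolation=cv2.INTER_CUBIC))
```

```text
17.6833 [ 0.4101 -0.1453  0.1879] [ 0.2  -0.25  0.21] w 0.0672 tip 0.025
[[0.798, -0.602, 0.004], [-0.602, -0.798, 0.0], [0.003, -0.003, -1.0]] [ 33.2  35.4 -30.8 124.9  37.9  28.8 -63.9]
```

View pics/p15s.png

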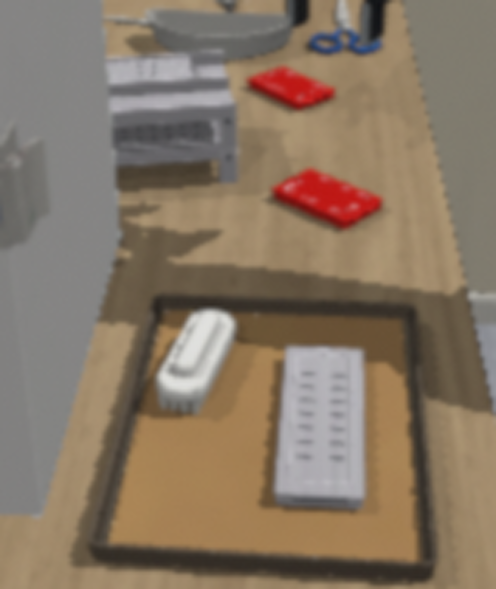

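View pics/p15.png

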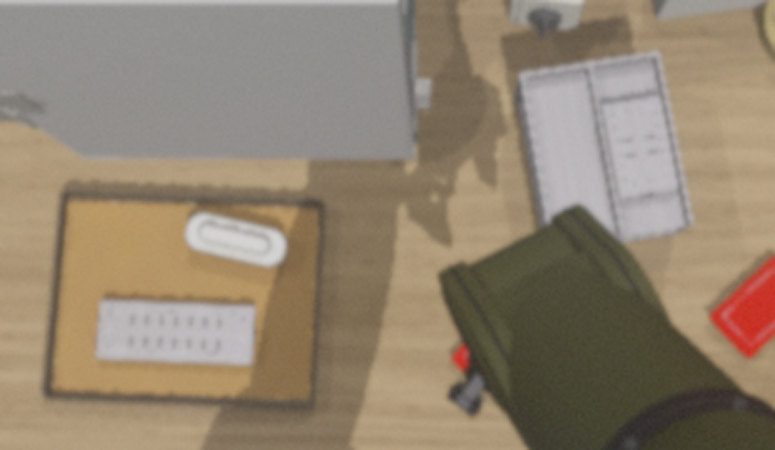

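Run:
```python
from bench import ticket
print(ticket.close_job())
```

```text
the job is handed in; nothing more can be done
None
```

The long case is lying in the near half of the tray beside the nail brush, and the job was handed in at about 17.7 s of the 64 s allowed.

**What I did:**
- I pressed the shut fingertips on the lid with at most about 12 N. The reading was 6 to 9 N while the case moved.
- I drew the case forward until it overhung the rack by about 36 mm.
- I pinched its sides, lifted it with the wrist force reading about 0.36 kg, and turned it a quarter turn.
- I lowered it until it touched the tray floor, with a peak of about 11 N there, then let go and backed off.

**Last checks:** The final pictures show:
- the case inside the tray and by eye flat, parallel to it and clear of the brush and rim;
- the brush apparently unmoved;
- the short case still in its lane;
- the red look-alikes apparently where they were, though the arm partly covers one in the top view.

The gripper was clear of everything, with the wrist force near zero.

**Disagreements:**
- The lid was met at about 82 mm above the table. A rack standing directly on the table would put it at 70 mm, so the rack stands about 12 mm higher than I assumed. The camera fit and the touch agreed on this.
- On the way down to the tray the arm came close to a wrist singularity. The tool tilted by about 2 degrees and was about 8 mm off to the side. I corrected it before the case touched down, by moving the set-down point about 15 mm to the left.

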